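Advance the tablet dispenser three clicks and lock it

TASK

The round tablet dispenser on the worktop must be moved on by three compartments: turn its blue crank clockwise (seen from above) by exactly three clicks, going by feel because the crank has loose play before it takes the hidden drum along, then press the orange lock button gently but fully down. Do not press the lock at any other compartment (there its pin strikes the blank drum), do not use heavy force on crank or button, and leave the mug, the spice jar and the teaspoon where they are.

Things in the scene. Friction and masses are not known exactly. Their poses are not given: they have to be found in the camera images.
- dispenser: White round tablet dispenser fixed to the worktop, 184 mm diameter; origin: centre of its underside, z up, flat top at z 56 mm. A black outlet with a grey lip (ends 110 mm out) is on its -x side. The blue crank on top turns about the origin's vertical. Inside, hidden, a drum of 14 compartments clicks into 14 spring detents 25.7 degrees apart; it stays in each stop when let go.
- crank_peg (a point): Centre of the crank's upright round blue peg: 16 mm diameter, held at z 86 mm over the worktop, peg top at 104 mm, top of the crank arm 69 mm. It goes round the dispenser's axis at 40 mm radius, starting at 113 to 125 degrees anticlockwise from the dispenser's +x axis (its +y side, a little to the front); clockwise leads from +y over +x towards -y.
- crank (a joint): Crank angle in rad, 0 at the anticlockwise end stop (peg 125 degrees from the dispenser's +x axis), growing clockwise; starts at 0 to 0.2. It does not show the drum: the crank first turns freely (under 1.5 N at the peg) by an unknown 0.05 to 1.3 rad until it meets the drum. Turning it back does not bring the drum back. Three clicks end anywhere from about 1.35 to 2.7.
- lock_button: Orange round lock button, 20 mm diameter, on the dispenser's -y side, 72 mm from its axis; origin: centre of its underside, 59 mm above the worktop while up. About 3 N slides it down, it stays where left; hard stop at its end. At any stop but the third click it strikes the blank drum after about 3 mm.
- lock_top (a point): Centre of the lock button's flat top, 75 mm above the worktop when up, 65 mm when fully down.
- lock (a joint): Travel of the lock button in m: 0 up, 0.010 fully down.
- crank_handle: The whole blue crank (origin on its axis, z 59 mm). One click felt at its peg: the push jumps to 6 to 15 N as the crank meets the drum and fades to nothing over about 0.25 rad; there the drum tips over the crest and jumps ahead by itself, and the peg runs free (under 1.5 N) for some 0.2 rad until it meets the drum in its next stop. Go on 0.1 rad after the force has faded to be sure of the click.
- mug: Cream mug, 83 mm across, 94 mm high, on the left of the dispenser, about 165 mm from its axis; origin at the centre of its underside.
- spice_jar: Small glass spice jar, 41 mm diameter, 105 mm high, behind the dispenser, about 150 mm from its axis; origin at the centre of its underside.
- spoon: Teaspoon, 130 mm long, lying at the right of the dispenser, about 170 mm from its axis; origin at its middle.

How it is judged:
At the end, for the whole second after the job is handed in: The lock button is down by more than 8.5 mm of its 10 mm, which the blank drum allows only at the third click (value of joint lock above 0.0085 m); the robot touches nothing.
It fails at once if the lock pin is pressed against the blank drum (more than 2 N), that is at a compartment other than the third (contact force between lock_button and dispenser above 2 N).
It fails at once if the lock button is pressed with more than 40 N (contact force between the fingers and lock_button above 40 N).
It fails at once if the crank is loaded with more than 60 N (contact force between the fingers and crank_handle above 60 N).
It fails at once if the mug, the spice jar or the teaspoon is moved by more than 25 mm (distance of any of mug, spice_jar, spoon from where it was at the start of the episode above 0.025 m).
It also fails if it takes over 69 s, if anything falls off the work surface, if the arm or the gripper's body presses on something with over 40 N, if the wrist force passes 120 N, or if a joint passes its speed limit or range.

ROBOT

A 6-joint arm with a two-finger parallel gripper is mounted at the origin on a cart in front of the work surface, level with it; the furniture and walls round the work are solid. World frame = base frame: x ahead of the robot, y to its left, z up, the work surface at z = 0. Lengths are in m, angles in rad, forces in N, time in s.
With the tool pointing down it reaches from about 0.275 to 0.75 m from the base axis. Payload 10.2 kg.
Tool frame: the origin (TCP) lies midway between the tips of the shut fingers; the grasp point (between the pads) lies 19 mm behind it (env.hold_point_z is the distance from the TCP to the grasp point, in m); x points along the fingers, z is the direction in which the jaws open and shut, and the axes are right-handed (so a half turn about x gives the same grasp; the last joint's range is limited). The gripper opens to 85 mm and grips with 20 to 120 N. Pads are 22 mm wide; open, the fingers measure 114 mm over their backs; the gripper's body (76 mm by 85 mm) begins 54 mm behind the grasp point. The pads swing forward as they close: fully open they stand 13 mm farther back than shut.
Start: joints at [0.912, 0.313, 1.498, -0, 1.331, -0.223], TCP at [0.222, 0.476, 0.231] pointing down, gripper open.
Joint ranges: [-2.94, 2.94], [-0.97, 2.17], [0.19, 2.56], [-1.23, 4.37], [0.02, 3.11], [-2.88, 2.88]. Speed limits (rad/s): [2.39, 2.39, 3.01, 3.14, 3.14, 3.14].

INTERFACE

Orientations are given as a unit quaternion [x, y, z, w].
In Python, from bench import env, kinematics, monitor, eyes, job gives the robot as it stands. The module is installed in compiled form; this text tells all that it offers. Calls block until the motion is done:
- env.reach(position, orientation): joint-space move of the TCP to a pose.
- env.movel(position, velocity=0.15, frame=None, guard=None): straight line of the TCP; frame=None keeps the orientation; velocity is the mean speed in m/s. With guard (N) it stops when the force on the tool has changed by that much, and returns True; else False.
- env.set_joints(angles): joint-space move.
- env.release() and env.close_gripper(effort=None): open the fingers fully, or close them until they stop; effort is the grip in N (None keeps the last).
- env.hold(seconds).
- kinematics.ik(position, orientation): joint angles nearest the present ones, or None.
- monitor.sense(): the state.
- eyes.grab_frame(name): name is "side" or "top"; returns a dict with "frame" (420x560x3 uint8, red, green, blue), "mtx" (3x3 intrinsics, pixels), "k1" (the pictures are not rectified: a ray, as slopes to the right and down, at radius r is drawn at 1 + k1 r^2 times it, then the intrinsics apply), "view" (4x4, takes a point from world to camera coordinates). Camera axes: x right, y down, z forward; pixel columns grow to the right and rows downward; lengths in m; the calibration is good to about 2 mm. A picture is of the moment at which its call begins. There is no depth.
A pose or a line that the arm cannot do raises env.MotionError and nothing moves.
- job.hand_in(): hands the job in, once; it reports no verdict.
The state is a dict: "clock": time; "joints": joint angles; "qvel": joint speeds; "joint_efforts": joint torques, N m; "position": TCP position; "ee_rot": TCP orientation; "contact_force": force on the tool from outside, world axes, zero at the start; "ft_torque": the same for the moment, N m; "finger_gap": opening from 0.0 (shut) to 1.0 (fully open).
Only numpy, scipy, OpenCV 4.12 (cv2) and the standard library are available. Lean on these libraries where they do the work, as an engineer would, in place of code of your own. Each camera call takes 0.05 s, during which the arm holds its last target.

## Working session

There is one attempt and no reset: what is moved stays moved. The work goes in short steps, each a Python script; the robot and the scene stay as the last script left them, time stands still between calls to the robot, and variables do not carry over. Pictures are saved under pics/ and viewed, and the job is handed in when it is done.

```bash
ls; mkdir -p pics
python3 - <<'E'
from bench import env, kinematics, monitor, eyes, job
import cv2
print(monitor.sense())
for n in("top","side"):
    f=eyes.grab_frame(n); cv2.imwrite(f"pics/{n}0.png",f["frame"][:,:,::-1]); print(n,f["mtx"],f["k1"],f["view"])
E
```

```text
pics
{'clock': 0.0, 'joints': array([ 9.11575823e-01,  3.13459662e-01,  1.49847089e+00,  1.77498670e-05,
        1.33101695e+00, -2.23412206e-01]), 'qvel': array([ 0.0008266 ,  0.00056041, -0.00092671, -0.00228179, -0.00019461,
       -0.00039902]), 'joint_efforts': array([-1.34139569e-03, -4.12260926e+01, -2.59744745e+01, -2.37601716e-04,
        4.01241836e-03, -1.84146040e-05]), 'position': array([0.22146666, 0.47570077, 0.23071742]), 'ee_rot': array([-0.38023894,  0.5967219 ,  0.37992724,  0.59581592]), 'contact_force': array([-0.50473611, -0.76219763, -0.88994022]), 'ft_torque': array([0.01385163, 0.00284689, 0.03887885]), 'finger_gap': 1.0025713271726682}
top [[400.51715138   0.         280.38939496]
 [  0.         400.51715138 204.27722894]
 [  0.           0.           1.        ]] -0.11754697167800338 [[-0.03235353 -0.99947574 -0.00122386  0.0800744 ]
 [-0.97496192  0.0318295  -0.2200821   0.53581949]
 [ 0.22000567 -0.00592722 -0.97548059  1.01232271]
 [ 0.          0.          0.          1.        ]]
side [[400.08881465   0.         271.45119002]
 [  0.         400.08881465 211.00966307]
 [  0.           0.           1.        ]] -0.09365745657896744 [[ 0.98762907 -0.15634826  0.0120017  -0.49514485]
 [-0.09358518 -0.64911302 -0.75491331  0.14904251]
 [ 0.12581984  0.74445115 -0.65571477  0.79594156]
 [ 0.          0.          0.          1.        ]]
```

View pics/top0.png

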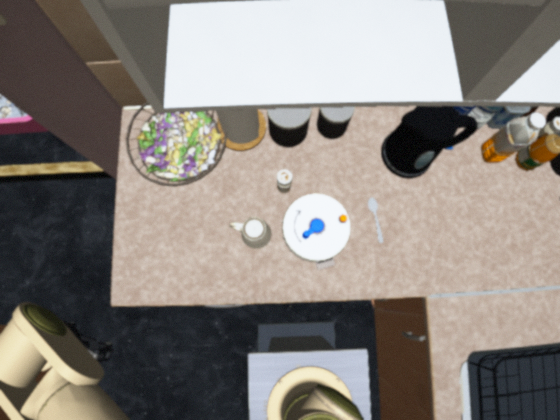

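View pics/side0.png

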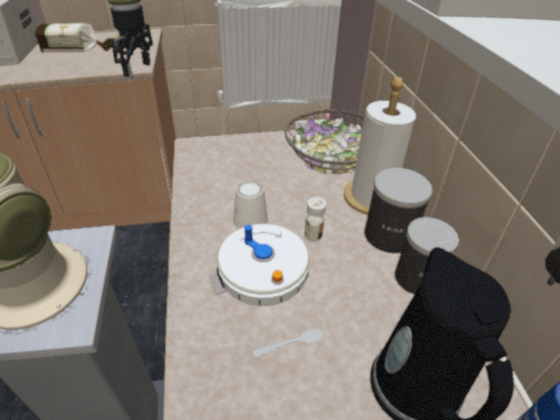

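The top view shows the dispenser centred near (316,227), with the peg at (306,235) and the button at (343,218). In the side view the peg is at (248,232), the hub at (263,252) and the button at (278,276). Next I'll segment and localise them.

```bash
cat > h.py <<'E'
from bench import env, kinematics, monitor, eyes, job
import cv2, numpy as np
def ray(f,uv):
    K=f["mtx"];k=f["k1"];V=f["view"]
    p=cv2.undistortPoints(np.array([[uv]],float),K,np.array([k,0,0,0,0.]))[0,0]
    d=V[:3,:3].T@np.array([p[0],p[1],1]); o=-V[:3,:3].T@V[:3,3]
    return o,d
def onz(f,uv,z):
    o,d=ray(f,uv); return o+d*(z-o[2])/d[2]
def proj(f,P):
    c=cv2.projectPoints(np.array([P],float),cv2.Rodrigues(f["view"][:3,:3])[0],f["view"][:3,3],f["mtx"],np.array([f["k1"],0,0,0,0.]))[0]
    return c.ravel()
def tri(fs,uvs):
    A=np.zeros((3,3));b=np.zeros(3)
    for f,uv in zip(fs,uvs):
        o,d=ray(f,uv);d/=np.linalg.norm(d);M=np.eye(3)-np.outer(d,d);A+=M;b+=M@o
    return np.linalg.solve(A,b)
E
python3 - <<'E'
from h import *
F={}
for n,(cx,cy) in(("top",(316,227)),("side",(263,262))):
    f=eyes.grab_frame(n);F[n]=f
    im=f["frame"];hsv=cv2.cvtColor(im,cv2.COLOR_RGB2HSV)
    roi=np.zeros(im.shape[:2],np.uint8);cv2.circle(roi,(cx,cy),50,255,-1)
    o=cv2.inRange(hsv,(5,150,120),(20,255,255))&roi
    b=cv2.inRange(hsv,(95,120,60),(125,255,255))&roi
    for nm,m in(("o",o),("b",b)):
        ys,xs=np.nonzero(m);print(n,nm,len(xs),xs.mean(),ys.mean(),xs.min(),xs.max(),ys.min(),ys.max())
        F[n+nm]=(xs.mean(),ys.mean())
    x0,y0=cx-60,cy-60
    cv2.imwrite(f"pics/{n}z.png",cv2.resize(im[y0:y0+120,x0:x0+120,::-1],None,fx=5,fy=5,interpolation=cv2.INTER_CUBIC))
print(tri([F["top"],F["side"]],[F["topo"],F["sideo"]]))
print(onz(F["top"],F["topo"],.073),onz(F["side"],F["sideo"],.071))
E
```

```text
top o 15 342.3333333333333 218.53333333333333 340 345 215 221
top b 206 313.92233009708735 227.4902912621359 303 323 219 237
side o 80 277.1 275.725 273 281 271 281
side b 363 257.03856749311296 244.8512396694215 245 271 225 258
[ 0.49432458 -0.10047819  0.06280577]
[ 0.49143374 -0.09881589  0.073     ] [ 0.49403111 -0.10701878  0.071     ]
```

View pics/topz.png

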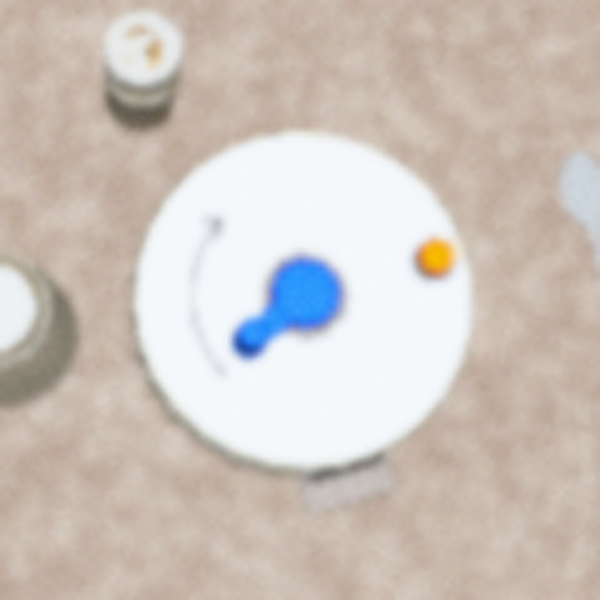

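View pics/sidez.png

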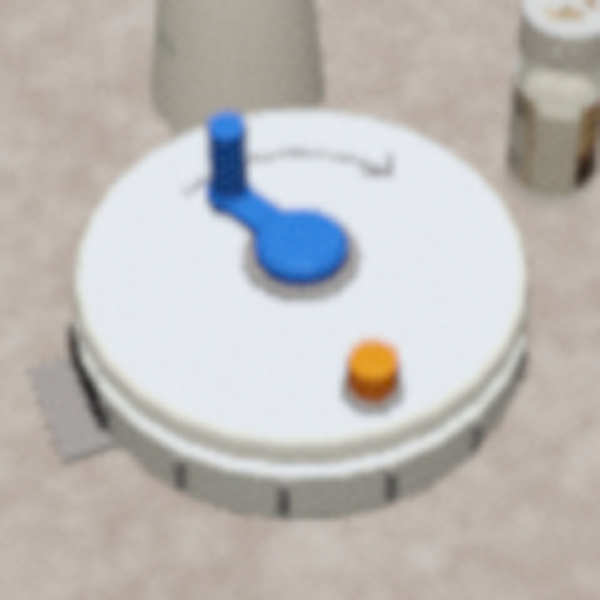

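```bash
cat > fit.py <<'E'
from h import *
from scipy.optimize import least_squares
T=eyes.grab_frame("top");S=eyes.grab_frame("side")
z=lambda x,y,o:np.array([(x+.5)/5-.5+o[0],(y+.5)/5-.5+o[1]])
OT=(256,167);OS=(203,202)
# disc top edges extremes as tangent extents
th=np.linspace(0,2*np.pi,72,endpoint=False)
def ext(f,c,r,zz):
    P=np.array([[c[0]+r*np.cos(t),c[1]+r*np.sin(t),zz] for t in th])
    p=cv2.projectPoints(P,cv2.Rodrigues(f["view"][:3,:3])[0],f["view"][:3,3],f["mtx"],np.array([f["k1"],0,0,0,0.]))[0][:,0]
    return np.r_[p.min(0),p.max(0)]
def res(q,full=False):
    x,y,yaw,a=q; c=np.array([x,y])
    R=lambda ang,r,zz:[x+r*np.cos(yaw+ang),y+r*np.sin(yaw+ang),zz]
    r=[]
    r.append(proj(T,[x,y,.070])-z(305,293,OT)); r.append(proj(S,[x,y,.070])-z(302,241,OS))
    r.append(proj(T,R(-np.pi/2,.072,.075))-z(435,257,OT)); r.append(proj(S,R(-np.pi/2,.072,.075))-z(374,357,OS))
    r.append(proj(T,R(a,.04,.104))-z(248,338,OT)); r.append(proj(S,R(a,.04,.104))-z(227,123,OS))
    e=ext(T,c,.092,.056); r.append((e[:2]+e[2:])/2-z(302.5,298,OT))
    e=ext(S,c,.092,.056); r.append((e[:2]+e[2:])/2-z(300.5,277,OS))
    if full: print(np.round(r,2))
    return np.ravel(r)
s=least_squares(res,[.47,-.03,0,2.1],loss='soft_l1')
res(s.x,True);print(s.x,np.degrees(s.x[2:]))
x,y,w,a=s.x
print("btn",x+.072*np.sin(w),y-.072*np.cos(w),"peg",x+.04*np.cos(w+a),y+.04*np.sin(w+a))
E
python3 fit.py
```

```text
[[ 0.75 -0.42]
 [-0.49 -1.89]
 [ 1.14 -0.76]
 [-0.48 -0.62]
 [ 1.51 -1.55]
 [-0.39 -0.42]
 [ 0.7   0.07]
 [-0.25 -1.32]]
[ 0.47755272 -0.03242735  0.23602748  2.00912222] [ 13.52337864 115.11422364]
btn 0.49438934961483294 -0.10243111963102197 peg 0.4525770236229379 -0.001182914969182814
```

```bash
cat >> h.py <<'E'
from scipy.spatial.transform import Rotation as Rn
C=np.array([.4776,-.0324]);YAW=.236
def pose(phi,back,rel,z=.078,r=.04):
    """phi: world angle of peg; back: TCP distance behind peg centre (anticlockwise)"""
    u=np.array([np.cos(phi),np.sin(phi)]);t=np.array([u[1],-u[0]])
    p=C+r*u-back*t
    a=np.arctan2(t[1],t[0])+rel
    Z=np.array([np.cos(a),np.sin(a),0]);X=np.array([0,0,-1.]);Y=np.cross(Z,X)
    return np.r_[p,z],Rn.from_matrix(np.c_[X,Y,Z]).as_quat()
E
python3 - <<'E'
from h import *
for rel in(0,np.pi/2,np.pi,-np.pi/2):
    print(rel)
    for ph in np.linspace(YAW+2.2,YAW-.6,8):
        q=kinematics.ik(*pose(ph,.03,rel)); print(round(ph,2),None if q is None else np.round(q,2))
print(monitor.sense()["clock"])
E
```

```text
0
2.44 [-0.34  0.31  1.96 -0.    0.87 -1.21]
2.04 [-0.3   0.32  1.95 -0.    0.87 -0.76]
1.64 [-0.25  0.34  1.92 -0.    0.89 -0.32]
1.24 [-0.22  0.37  1.87 -0.    0.9   0.11]
0.84 [-0.21  0.41  1.81 -0.    0.92  0.53]
0.44 [-0.21  0.44  1.75 -0.    0.94  0.92]
0.04 [-0.23  0.47  1.71 -0.    0.96  1.31]
-0.36 [-0.26  0.49  1.68 -0.    0.97  1.68]
1.5707963267948966
2.44 [-0.34  0.31  1.96 -0.    0.87 -2.78]
2.04 [-0.3   0.32  1.95 -0.    0.87 -2.33]
1.64 [-0.25  0.34  1.92 -0.    0.89 -1.89]
1.24 [-0.22  0.37  1.87 -0.    0.9  -1.46]
0.84 [-0.21  0.41  1.81 -0.    0.92 -1.04]
0.44 [-0.21  0.44  1.75 -0.    0.94 -0.65]
0.04 [-0.23  0.47  1.71 -0.    0.96 -0.27]
-0.36 [-0.26  0.49  1.68 -0.    0.97  0.11]
3.141592653589793
2.44 [-0.34  0.31  1.96 -0.    0.87  1.93]
2.04 [-0.3   0.32  1.95 -0.    0.87  2.38]
1.64 [-0.25  0.34  1.92 -0.    0.89  2.82]
1.24 None
0.84 [-0.21  0.41  1.81 -0.    0.92 -2.61]
0.44 [-0.21  0.44  1.75 -0.    0.94 -2.22]
0.04 [-0.23  0.47  1.71 -0.    0.96 -1.84]
-0.36 [-0.26  0.49  1.68 -0.    0.97 -1.47]
-1.5707963267948966
2.44 [-0.34  0.31  1.96 -0.    0.87  0.36]
2.04 [-0.3   0.32  1.95 -0.    0.87  0.81]
1.64 [-0.25  0.34  1.92 -0.    0.89  1.25]
1.24 [-0.22  0.37  1.87 -0.    0.9   1.68]
0.84 [-0.21  0.41  1.81 -0.    0.92  2.1 ]
0.44 [-0.21  0.44  1.75 -0.    0.94  2.49]
0.04 [-0.23  0.47  1.71 -0.    0.96  2.88]
-0.36 None
0.3
```

Run:
```python
from h import *
env.close_gripper(20)
s=monitor.sense();print(s["clock"])
ph=.236+2.009
p,o=pose(ph,.036,0,z=.16)
env.reach(p,o); print(monitor.sense()["clock"])
p,o=pose(ph,.036,0,z=.078)
print(env.movel(p,.12,guard=6))
s=monitor.sense();print(s["clock"],s["position"],p,s["contact_force"],s["finger_gap"])
f=eyes.grab_frame("side");cv2.imwrite("pics/s1.png",cv2.resize(f["frame"][180:320,180:360,::-1],None,fx=4,fy=4))
f=eyes.grab_frame("top");cv2.imwrite("pics/t1.png",cv2.resize(f["frame"][167:287,256:376,::-1],None,fx=4,fy=4))
```

```text
1.0667
3.0333
False
3.8667 [ 0.4249052  -0.02363797  0.07853109] [ 0.42450563 -0.02362574  0.078     ] [-0.18561151  0.00263792  0.09576494] 0.000860148514708571
```

View pics/s1.png

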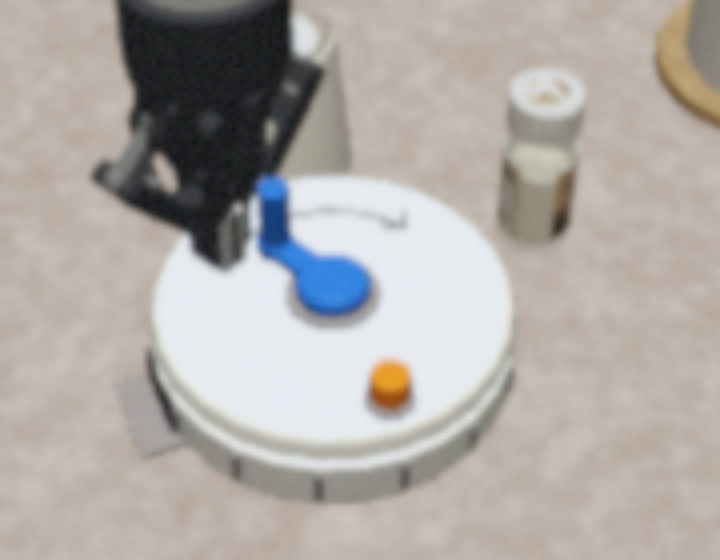

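View pics/t1.png

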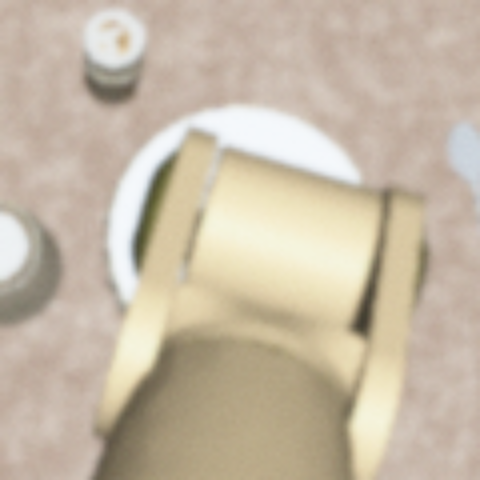

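The side view shows the shut fingers just left of the peg (peg top at zoom (272,185), tip at (225,262)), with the button untouched. I'll start the stepped push.

```bash
cat >> h.py <<'E'
def ft(psi,s,b):
    t=np.array([np.sin(psi),-np.cos(psi)]);u=np.array([np.cos(psi),np.sin(psi)])
    f=s["contact_force"]-b
    return -f[:2]@t, f[:2]@u, f[2]
def push(psi0,n,d,b,v=.03,stop=None):
    psi=psi0
    for i in range(n):
        psi-=d
        p,o=pose(psi,.0225,0)
        env.movel(p,v,frame=o)
        s=monitor.sense(); g=ft(psi,s,b)
        print(f"{s['clock']:.2f} psi {psi:.3f} ft {g[0]:.2f} fr {g[1]:.2f} fz {g[2]:.2f}")
        if abs(g[0])>30: print("HIGH");break
        if stop and stop(psi,g): break
    return psi
E
python3 - <<'E'
from h import *
b=monitor.sense()["contact_force"];np.save("b.npy",b)
psi=push(2.245+.14,12,.04,b)
np.save("psi.npy",psi)
E
```

```text
4.45 psi 2.345 ft -0.43 fr -0.41 fz 0.60
4.70 psi 2.305 ft -0.44 fr -1.42 fz 1.57
4.95 psi 2.265 ft 0.23 fr 0.55 fz 0.55
5.20 psi 2.225 ft 0.42 fr 0.55 fz 0.73
5.45 psi 2.185 ft -0.92 fr -0.21 fz 0.50
5.70 psi 2.145 ft -0.93 fr -0.09 fz 0.94
5.95 psi 2.105 ft -0.04 fr -0.70 fz 1.85
6.20 psi 2.065 ft 0.89 fr 0.13 fz 0.81
6.45 psi 2.025 ft 3.54 fr -1.64 fz 2.06
6.70 psi 1.985 ft 6.23 fr -3.18 fz 2.78
6.95 psi 1.945 ft 9.79 fr -4.63 fz 3.32
7.20 psi 1.905 ft 5.72 fr -3.45 fz 2.19
```

Run:
```python
from h import *
b=np.load("b.npy")
psi=push(float(np.load("psi.npy")),16,.025,b)
np.save("psi.npy",psi)
```

```text
7.45 psi 1.880 ft 4.34 fr -2.49 fz 2.36
7.70 psi 1.855 ft 2.24 fr -2.28 fz 0.70
7.95 psi 1.830 ft 0.73 fr -0.17 fz 1.31
8.20 psi 1.805 ft 0.23 fr 0.36 fz 0.60
8.45 psi 1.780 ft 0.60 fr -0.37 fz 0.77
8.70 psi 1.755 ft -0.22 fr 0.47 fz 0.26
8.95 psi 1.730 ft -0.10 fr 0.01 fz 0.29
9.20 psi 1.705 ft 0.41 fr 0.04 fz -0.03
9.45 psi 1.680 ft 0.32 fr 0.52 fz 1.40
9.70 psi 1.655 ft 0.67 fr 0.66 fz 0.41
9.95 psi 1.630 ft 0.55 fr 0.31 fz 0.27
10.20 psi 1.605 ft -1.09 fr 0.09 fz 0.41
10.45 psi 1.580 ft 1.93 fr 0.53 fz 2.14
10.70 psi 1.555 ft 4.48 fr -1.21 fz 3.31
10.95 psi 1.530 ft 6.38 fr -1.95 fz 3.09
11.20 psi 1.505 ft 7.84 fr -2.64 fz 5.06
```

Click 1 was clear: contact at psi ≈2.04, fade at ≈1.82, next contact at ≈1.59, so spacing is 0.45.

Run:
```python
from h import *
b=np.load("b.npy")
psi=push(float(np.load("psi.npy")),18,.025,b)
np.save("psi.npy",psi)
```

```text
11.45 psi 1.480 ft 10.39 fr -3.38 fz 7.31
11.70 psi 1.455 ft 8.81 fr -3.47 fz 5.99
11.95 psi 1.430 ft 5.18 fr -1.44 fz 3.70
12.20 psi 1.405 ft 4.71 fr -1.15 fz 3.21
12.45 psi 1.380 ft 2.90 fr 0.26 fz 2.18
12.70 psi 1.355 ft 1.17 fr 0.60 fz 0.86
12.95 psi 1.330 ft -0.53 fr 1.07 fz 1.24
13.20 psi 1.305 ft 0.33 fr 0.57 fz 1.10
13.45 psi 1.280 ft 0.24 fr 0.39 fz -0.08
13.70 psi 1.255 ft 0.65 fr -0.35 fz -0.20
13.95 psi 1.230 ft 0.19 fr 0.14 fz -0.11
14.20 psi 1.205 ft 0.35 fr -0.16 fz 0.75
14.45 psi 1.180 ft 0.79 fr -0.88 fz 0.98
14.70 psi 1.155 ft 0.07 fr -0.22 fz 1.24
14.95 psi 1.130 ft 0.77 fr -0.30 fz 0.06
15.20 psi 1.105 ft 2.50 fr -1.17 fz 2.22
15.45 psi 1.080 ft 5.63 fr -0.96 fz 3.47
15.70 psi 1.055 ft 6.99 fr -1.26 fz 4.30
```

Run:
```python
from h import *
b=np.load("b.npy")
low=[0]
def stop(psi,g):
    low[0]=low[0]+1 if g[0]<1.6 else 0
    return low[0]>=5
psi=push(float(np.load("psi.npy")),13,.025,b,stop=stop)
np.save("psi.npy",psi)
```

```text
15.95 psi 1.030 ft 9.70 fr -1.88 fz 5.90
16.20 psi 1.005 ft 10.80 fr -2.21 fz 7.49
16.45 psi 0.980 ft 8.36 fr -0.63 fz 5.41
16.70 psi 0.955 ft 5.61 fr 0.11 fz 3.78
16.95 psi 0.930 ft 4.03 fr 0.34 fz 1.62
17.20 psi 0.905 ft 2.33 fr 1.85 fz 1.73
17.45 psi 0.880 ft 0.83 fr 0.62 fz 1.31
17.70 psi 0.855 ft 0.42 fr 0.86 fz -0.06
17.95 psi 0.830 ft 0.43 fr 0.31 fz 0.57
18.20 psi 0.805 ft 0.54 fr 0.34 fz 1.52
18.45 psi 0.780 ft -0.41 fr 0.17 fz 0.76
```

The third click has faded (≈0.885), and the crank is 0.105 rad past it and running free. Next: back off, lift, and re-check the scene.

Run:
```python
from h import *
psi=float(np.load("psi.npy"))
p,o=pose(psi+.2,.0225,0); env.movel(p,.05,frame=o)
p[2]=.17; env.movel(p,.12)
env.movel([.36,.02,.24],.2)
s=monitor.sense();print(s["clock"],s["contact_force"])
f=eyes.grab_frame("side");cv2.imwrite("pics/s2.png",cv2.resize(f["frame"][202:322,203:323,::-1],None,fx=5,fy=5,interpolation=cv2.INTER_CUBIC))
f=eyes.grab_frame("top");cv2.imwrite("pics/t2.png",cv2.resize(f["frame"][167:287,256:376,::-1],None,fx=5,fy=5,interpolation=cv2.INTER_CUBIC))
```

```text
20.5667 [-0.43856937 -0.38510316 -0.01531518]
```

View pics/s2.png

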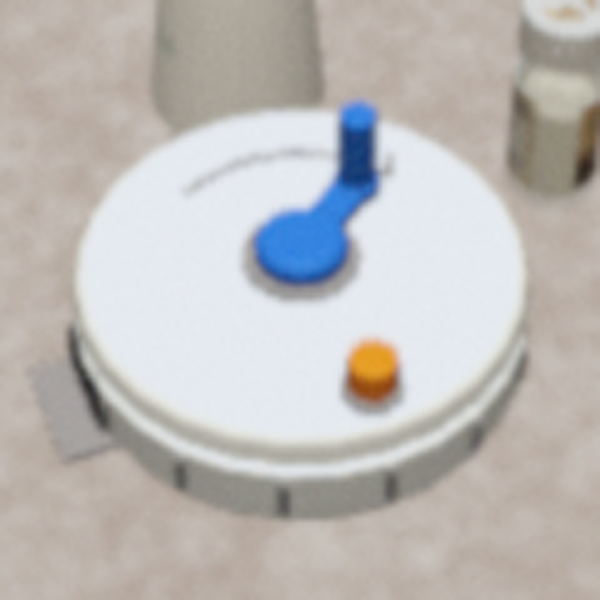

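View pics/t2.png

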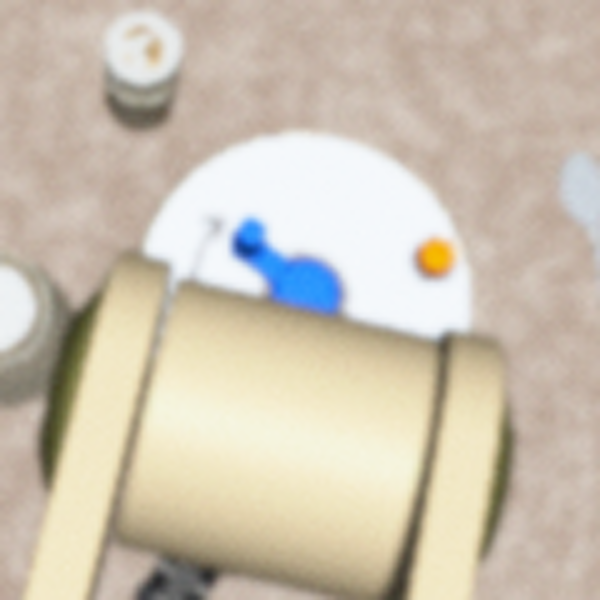

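Run:
```python
from h import *
_,o=pose(np.pi/2,.02,0)
B=[.4944,-.1024]
env.reach([*B,.14],o)
env.movel([*B,.085],.08,guard=5)
env.hold(.2)
b=monitor.sense()["contact_force"]
z=.079
while z>.0615:
    env.movel([*B,z],.02)
    s=monitor.sense();f=s["contact_force"]-b
    print(f"{s['clock']:.2f} z {z:.4f} act {s['position'][2]:.4f} f {np.round(f,2)}")
    if f[2]>13: break
    z-=.001
```

```text
23.00 z 0.0790 act 0.0789 f [ 0.03  0.06 -0.23]
23.25 z 0.0780 act 0.0780 f [ 0.14  0.61 -0.36]
23.50 z 0.0770 act 0.0770 f [ 1.74 -0.8   0.01]
23.75 z 0.0760 act 0.0759 f [ 0.21  0.13 -0.24]
24.00 z 0.0750 act 0.0750 f [ 0.99 -0.08 -0.4 ]
24.25 z 0.0740 act 0.0740 f [0.24 0.07 1.14]
24.50 z 0.0730 act 0.0729 f [0.54 0.59 0.86]
24.75 z 0.0720 act 0.0719 f [-0.12 -0.15 -0.  ]
25.00 z 0.0710 act 0.0709 f [1.49 0.64 0.25]
25.25 z 0.0700 act 0.0699 f [0.6  0.25 0.14]
25.50 z 0.0690 act 0.0689 f [ 0.97  0.38 -0.03]
25.75 z 0.0680 act 0.0679 f [0.7  1.06 0.57]
26.00 z 0.0670 act 0.0669 f [0.21 0.92 1.25]
26.25 z 0.0660 act 0.0659 f [ 0.95 -0.24  0.55]
26.50 z 0.0650 act 0.0651 f [0.51 0.67 2.92]
26.75 z 0.0640 act 0.0649 f [-3.59  1.66 13.98]
```

The press met a hard stop at tip z 0.0649, which is the fully-down height. Now retract and check.

Run:
```python
from h import *
p=monitor.sense()["position"];
env.movel([.4944,-.1024,.17],.1)
env.movel([.36,.02,.26],.2)
s=monitor.sense();print(s["clock"],s["contact_force"])
f=eyes.grab_frame("side");cv2.imwrite("pics/s3.png",cv2.resize(f["frame"][202:322,203:323,::-1],None,fx=5,fy=5,interpolation=cv2.INTER_CUBIC))
cv2.imwrite("pics/s3f.png",f["frame"][:,:,::-1])
hsv=cv2.cvtColor(f["frame"],cv2.COLOR_RGB2HSV);o=cv2.inRange(hsv,(5,150,120),(20,255,255))
ys,xs=np.nonzero(o[255:295,255:300]);print(len(xs),xs.mean()+255,ys.mean()+255,ys.min()+255,ys.max()+255)
B=[.4944,-.1024]
print(proj(f,[*B,.075]),proj(f,[*B,.065]))
```

```text
29.125 [ 0.07347452  0.32239837 -0.45728084]
52 276.9423076923077 277.9423076923077 275 281
[276.92599303 272.36784266] [276.81122444 275.88293717]
```

View pics/s3.png

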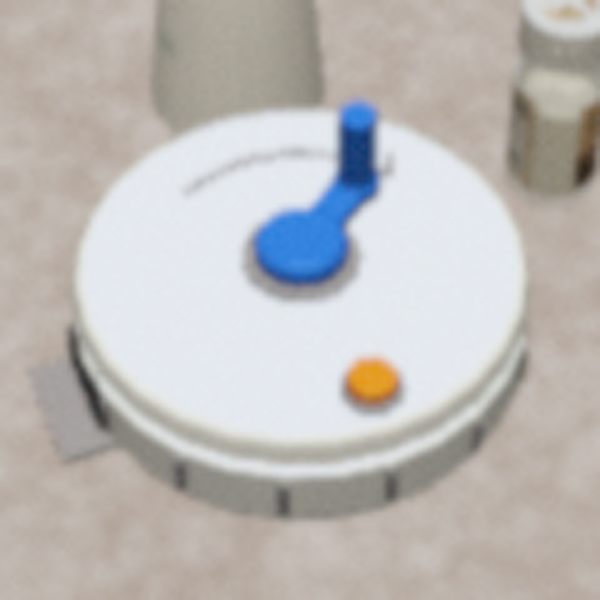

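View pics/s3f.png

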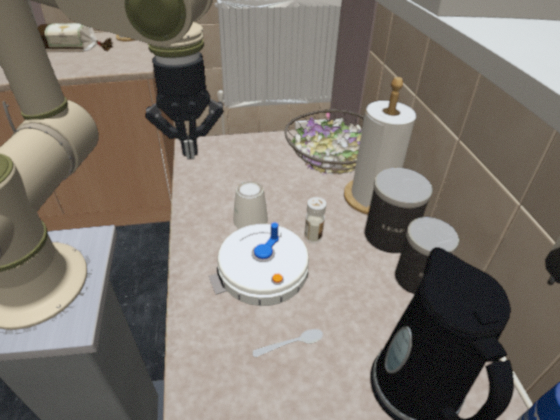

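The button now sits low, with its top at about (277,278) against about (277,273) before. The mug, jar and spoon haven't moved and the arm is clear.

```bash
python3 -c "
from bench import job,monitor
job.hand_in();print(monitor.sense()['clock'])"
```

```text
the job is handed in; nothing more can be done
the job is handed in; nothing more can be done
```

I turned the crank clockwise by three clicks, pressed the lock button fully down, and handed the job in at about 29 s of the 69 s allowed.

- **Clicks:** I pushed the peg with the shut fingers in small steps and felt three separate rises and fades, each peaking at about 10–11 N. The drum contacts were about 0.45 rad apart, which matches one compartment. I went on 0.105 rad after the third fade, before the next contact, then backed off.
- **Lock:** The button slid down with little resistance to a hard stop at tip height 64.9 mm, where fully down is 65 mm. The highest force was about 14 N, and there was no stop at 3 mm. The last picture shows the button lying low and the crank where I left it.
- **Surroundings:** The mug, spice jar and spoon look unmoved in the side picture, and the arm is clear with no contact force.
- **Disagreement:** The camera fit was off by 1–2 pixels (a few mm), and the button's drop in the picture measured about 4.6 pixels where 3.5 was expected for 10 mm. I judged full travel mainly from the tip height and the hard stop.

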